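# Dial open the padlock kept in the braiser and hold it up

## Task

The pantry padlock is kept in the blue lidded braiser: lift the lid off by its knob and set it down flat on the chopping board. Then turn the padlock's dial, click by click, until its red line points at the red mark by the shackle, pull the shackle up open, and hold the open lock up by its shackle, upright and still, at least 10 cm above the hob; finish while still holding it there. Do not disturb the other things on the hob.

Things in the scene. Friction and masses are not known exactly. Their poses are not given: they have to be found in the camera images.
- casserole: round blue braiser, 168 mm across, rim 46 mm high, with a loop handle on either side (along its y, 216 mm overall); fixed to the hob, whose back half lies under a microwave (underside 0.27 m up) and whose right edge lies along a wall. Origin at the centre of its underside, z up. A wooden insert inside holds the lock, in line with its x axis.
- lid: loose blue domed lid of the braiser, 168 mm across, 0.4 kg, with a round steel knob. Its dome is 46 mm high, the whole with its knob 74 mm. Origin at the centre of its lower edge, z up. At the start it lies on the braiser's rim, covering the lock.
- lid_knob (a point): centre of the lid's knob at grip height, 66 mm above the lid's lower edge; knob 32 mm in diameter, from 54 to 74 mm above the lower edge
- board: wooden chopping board lying flat on the hob, 250 mm (its x) by 360 mm (its y), 22 mm thick, fixed. Origin at the centre of its underside.
- lock: loose combination padlock, 0.36 kg body plus dial and shackle (0.47 kg in all): a low block 136 mm (its x) by 56 mm (its y) by 30 mm high, black half (-x) with the dial, steel half (+x) with the shackle. Origin at the centre of its underside, z up; at the start it lies in the insert, 10 mm above the hob, with 1.5 mm play. It lifts straight up out of the insert, whose walls are 14 mm high beside it. Centre of mass about 20 mm from the origin towards +x.
- dial (a joint): angle of the dial about the lock's upright axis, rad, positive anticlockwise from above, range -0.7 to 1.75. 0: the red line on the grip bar points along the lock's +x at the red mark, the only place where the shackle is free (within about 0.14). It clicks into a notch every 0.524 rad (30 degrees), 0 being one of them, with about 0.05 N m; it starts at a positive angle.
- dial_grip (a point): centre of the dial's upright grip bar, 50 mm above the lock's underside, on the dial's axis, which stands 38 mm from the lock's origin towards -x. The bar is 32 mm long, 10 mm thick and 25 mm tall (its top 61 mm above the lock's underside, its foot on the dial disc, 36 mm above it). At joint value 0 the bar lies along the lock's x; it turns with the dial. Site axes: x along the bar to its red end.
- shackle (a joint): how far the shackle is drawn up out of the lock, m: 0 shut, 0.020 fully open (a stop; beyond it the lock is lifted along). It slides with about 1 N and sinks back if let go.
- shackle_bar (a point): middle of the shackle's level cross bar: round steel bar 9 mm in diameter, level for 28 mm along the lock's x, 52 mm above the lock's underside while shut, 30 mm from the lock's origin towards +x. The two legs stand 40 mm apart.
- salt_shaker: bystander: glass salt shaker with grey cap, 44 mm across, 90 mm tall; origin under its centre
- tuna_tin: bystander: low round tin, 86 mm across, 40 mm tall; origin under its centre
- spice_jar: bystander: glass spice jar with white cap, 41 mm across, 99 mm tall; origin under its centre
- white_mug: bystander: white mug with handle, 90 x 121 mm, 98 mm tall; origin under its centre
- soup_tin: bystander: tall tin with blue and yellow label, 75 mm across, 110 mm tall; origin under its centre

How it is judged:
On the way, in this order (a step that is already met when the one before it is completed fails the run):
1. the lid lies flat on the chopping board, let go (contact force between lid and board above 1 N and angle between lid's own z axis and vertical below 0.06 rad and contact force between the fingers and lid below 0.1 N and x of lid in the frame of board between -0.1 and 0.1 m and y of lid in the frame of board between -0.155 and 0.155 m), for 0.2 s.
2. the dial stands at the red mark, the shackle still shut (value of joint dial between -0.16 and 0.16 rad and value of joint shackle below 0.005 m), for 0.2 s.
3. the shackle is pulled open (value of joint shackle above 0.015 m), for 0.2 s.
At the end, for the whole second after the job is handed in: The gripper holds the lock over 10 cm above the hob, clear of pot, lid and board, upright (0.35 rad) and still, shackle drawn over 15 mm, dial within 0.25 rad of the mark; the lid lies flat on the board, its centre within 100 mm (x) and 155 mm (y) of the board centre (height (world z) of lock above 0.1 m and value of joint shackle above 0.015 m and value of joint dial between -0.25 and 0.25 rad and contact force between the fingers and lock above 1 N and angle between lock's own z axis and vertical below 0.35 rad and linear speed of lock below 0.05 m/s and contact force between lock and casserole below 0.1 N and contact force between lock and lid below 0.1 N and contact force between lock and board below 0.1 N and contact force between lid and board above 1 N and angle between lid's own z axis and vertical below 0.06 rad and linear speed of lid below 0.02 m/s and x of lid in the frame of board between -0.1 and 0.1 m and y of lid in the frame of board between -0.155 and 0.155 m); the arm keeps its last pose, push and grip.
It fails at once if a bystander is moved by more than 30 mm (distance of any of salt_shaker, tuna_tin, spice_jar, white_mug, soup_tin from where it was at the start of the episode above 0.03 m).
It also fails if it takes over 72 s, if anything falls off the work surface, if the arm or the gripper's body presses on something with over 40 N, if the wrist force passes 120 N, or if a joint passes its speed limit or range.

## Robot

A 6-joint arm with a two-finger parallel gripper is mounted at the origin on a cart in front of the work surface, level with it; the furniture and walls round the work are solid. World frame = base frame: x ahead of the robot, y to its left, z up, the work surface at z = 0. Lengths are in m, angles in rad, forces in N, time in s.
With the tool pointing down it reaches from about 0.425 to 1.125 m from the base axis. Payload 14.9 kg.
Tool frame: the origin (TCP) lies between the finger pads; the fingertips stand 17 mm ahead of it and the grasp point (between the pads) lies 2 mm behind it; z points along the fingers, y is the line along which they close (so a half turn about z gives the same grasp; the last joint's range is limited). The gripper opens to 91 mm and grips with 3 to 60 N. Pads are 32 mm wide; open, the fingers measure 118 mm over their backs; the gripper's body (76 mm by 178 mm) begins 60 mm behind the grasp point.
Start: joints at [-1.269, 0.379, 1.734, -0, 1.028, -0.033], TCP at [0.23, -0.661, 0.231] pointing down, gripper open.
Joint ranges: [-2.77, 2.77], [-0.74, 2.19], [0, 2.66], [-1.06, 4.2], [0.31, 2.87], [-3.08, 3.08]. Speed limits (rad/s): [1.89, 1.89, 2.39, 3.14, 3.14, 3.14].

## Interface

Orientations are given as a unit quaternion [w, x, y, z].
In Python, from station import status, cams, order gives the robot as it stands.
- The arm moves only by the tool step_arm, never from a script. Its argument "moves" is a list that holds one entry, the list of rows, each a list of 4 numbers: the shift along the tool's x, y, z in cm, then the turn about the tool's z in degrees. In form: [[[x, y, z, spin], ...]]. A call has 1 to 20 rows; each row shifts and turns the commanded pose from where the row before left it, along the tool's axes as they then stand; what a row does not reach is not made up. A row lasts 1/8 s, in which the tool goes at most 62.5 mm and 10.7 degrees, less where a joint would pass 70% of its speed; a pose out of reach is approached as far as the arm can. A call is refused whole if a number of a shift passes 6.25 or a number of a turn 10.7, either way. A call with a gripper value outside its range is refused whole. "hand" is the finger opening in cm, from 0 to 9.12, set as the call begins (left out, the last holds). The fingers move at their own pace and stop on an object; "force" is the grip in N (left out, the last holds). Time passes only in rows, so rows that do not move let the fingers close. It gives the time, the measured TCP pose, the force, the opening and the grip force at its end, in the units of the state.
- status.sense(): the state, without advancing time (a new reading comes with each control period).
- cams.read_camera(name): name is "side" or "top"; returns (picture, depth): 400x640x3 uint8, blue, green, red; 400x640 float32, m along the optical axis (not along the pixel's ray), 0 where there is no reading.
- cams.camera_info(name): a dict with "vfov" (degrees; the focal length in pixels is half the picture's height over the tangent of half this angle, whatever the lens; pixels are square), "cx", "cy" (the principal point, pixels), "R" (3x3) and "t" (3): a world point X has camera coordinates R X + t. Camera axes: x right, y down, z forward; pixel columns grow to the right and rows downward; lengths in m; the calibration is good to about 2 mm. A picture is of the moment at which its call begins. camera_info takes no time and is no camera call.
- order.hand_in(): hands the job in; it is judged then, once.
Trained networks look in the newest picture that a camera, given by its name, has taken for a name from the list of things; names that differ only in an ending like _2 or _b are one class to them, and where a whole thing is asked for, a point or a joint stands for the part that bears it (a point fixed in the world has none). Each returns a list of dicts, best first, with "confidence" (0 to 1); they miss things now and then, are a little off and sometimes report something else, mostly with a low value. They report only what shows in the picture. A call takes as long as a camera call.
- cams.recognise(camera, label): "xyz" ([x, y, z] in m, in the coordinates of the camera as it stood for that picture, good to about 4 mm: the middle of the surface that is visible of it).
- cams.trace(camera, label): "mask" (400x640 bool, what is visible of it).
The state is a dict: "t": time; "joint_positions": joint angles; "joint_vel": joint speeds; "effort": joint torques, N m; "tool_pos": TCP position; "tool_rot": TCP orientation; "contact_force": force on the tool from outside, world axes, zero at the start; "wrist_torque": the same for the moment, N m; "width": finger opening in m; "finger_force": force on a finger pad.
Only numpy, scipy, OpenCV 4.12 (cv2) and the standard library are available. Lean on these libraries where they do the work, as an engineer would, in place of code of your own. Each camera call takes 0.05 s, during which the arm holds its last target. There are 200 camera calls.

## Working session

There is one attempt and no reset: what is moved stays moved. The work goes in short steps, Python scripts to look and compute and a tool call to move; the robot and the scene stay as the last step left them, time stands still between calls to the robot, and variables do not carry over. Pictures are saved under pics/ and viewed, at most 10 in all, crops included, and the job is handed in when it is done.

Besides the shell and the picture viewer there is one more tool, called after "Emit:" by a JSON object that holds its "api" and its "payload". step_arm: Moves the arm, as the interface text tells. Its arguments: {"type":"object","properties":{"moves":{"type":"array"},"hand":{"type":"number"},"force":{"type":"number"}},"required":["moves"]}

```bash
mkdir -p pics; cat > h.py <<'E'
import numpy as np, cv2
from station import status, cams, order
def K(n):
    c=cams.camera_info(n); f=200/np.tan(np.radians(c['vfov'])/2); return f,c['cx'],c['cy'],np.array(c['R']),np.array(c['t'])
def world(n,p):
    f,cx,cy,R,t=K(n); return R.T@(np.array(p)-t)
def cloud(n,d):
    f,cx,cy,R,t=K(n); v,u=np.mgrid[0:400,0:640]
    P=np.stack([(u-cx)/f*d,(v-cy)/f*d,d],-1); return (P-t)@R
def pix(n,X):
    f,cx,cy,R,t=K(n); p=R@np.array(X)+t; return p[0]/p[2]*f+cx,p[1]/p[2]*f+cy
E
python3 - <<'E'
from h import *
s=status.sense(); print(s)
for n in('side','top'):
    c=cams.camera_info(n); print(n,c['vfov'],c['cx'],c['cy'],'pos',-np.array(c['R']).T@np.array(c['t']))
    im,d=cams.read_camera(n); cv2.imwrite(f'pics/{n}0.png',im); np.save(n+'0.npy',d)
    for l in('lid','lid_knob','casserole','board','salt_shaker','tuna_tin','spice_jar','white_mug','soup_tin'):
        r=cams.recognise(n,l)
        print(l,[(round(q['confidence'],2),world(n,q['xyz']).round(3).tolist()) for q in r[:2]])
E
```

```text
{'t': 0.0, 'joint_positions': array([-1.26928595e+00,  3.79405573e-01,  1.73473922e+00, -1.45688051e-05,
        1.02850031e+00, -3.33061545e-02]), 'joint_vel': array([ 0.00023967,  0.00027391, -0.00040974, -0.00216266, -0.0001851 ,
       -0.00056562]), 'effort': array([-2.46601310e-03, -7.63716602e+01, -4.34377813e+01,  6.47981325e-02,
        4.23479662e-02, -1.80743365e-05]), 'tool_pos': array([ 0.22989941, -0.66079517,  0.23031092]), 'tool_rot': array([-5.20662951e-04,  9.86019169e-01,  1.66631096e-01, -7.65373863e-05]), 'contact_force': array([-0.54712112, -0.96449939,  0.24777962]), 'wrist_torque': array([ 0.03716939, -0.05620933, -0.0070395 ]), 'finger_force': 0.0, 'width': 0.0913524408848911}
side 46.47840285350725 318.03505532651593 203.49883186291888 pos [0.51220409 0.96443739 0.68385637]
lid [(0.61, [0.472, -0.046, 0.085])]
lid_knob [(0.64, [0.471, -0.043, 0.086]), (0.57, [0.473, -0.014, 0.033])]
casserole [(0.83, [0.474, -0.014, 0.031])]
board [(0.61, [0.476, 0.307, 0.024])]
salt_shaker [(0.62, [0.742, 0.238, 0.054])]
tuna_tin [(0.66, [0.722, -0.114, 0.038])]
spice_jar [(0.81, [0.742, 0.127, 0.063])]
white_mug [(0.92, [0.743, -0.216, 0.075])]
soup_tin [(0.68, [0.745, 0.015, 0.087])]
top 54.17965176516849 319.46445279460556 196.8269827905403 pos [0.45065387 0.01438551 1.04278019]
lid [(0.97, [0.474, -0.084, 0.088]), (0.55, [0.728, -0.006, 0.067])]
lid_knob [(0.89, [0.472, -0.086, 0.089])]
casserole [(0.63, [0.471, -0.008, 0.035])]
board [(0.78, [0.475, 0.256, 0.021])]
salt_shaker [(0.57, [0.738, 0.217, 0.052])]
tuna_tin [(0.96, [0.723, -0.117, 0.036]), (0.7, [0.479, 0.254, 0.021])]
spice_jar [(0.54, [0.735, 0.102, 0.066])]
white_mug [(0.56, [0.714, -0.23, 0.082])]
soup_tin [(0.81, [0.732, -0.004, 0.069])]
```

View pics/top0.png

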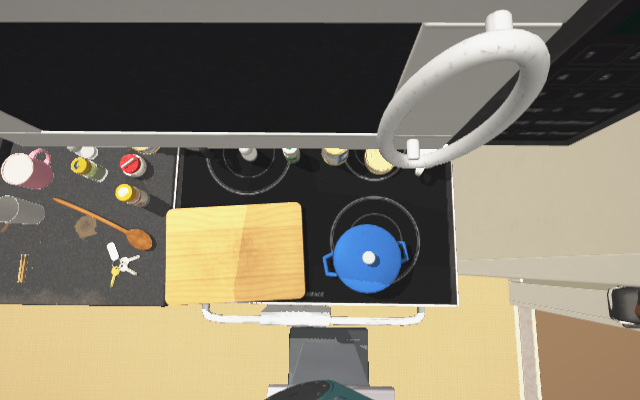

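View pics/side0.png

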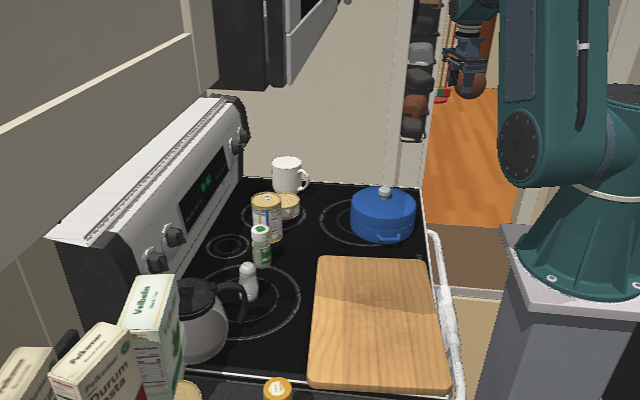

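```bash
python3 - <<'E'
from h import *
from scipy.spatial.transform import Rotation as Ro
for n in('top','side'):
    P=cloud(n,np.load(n+'0.npy'))
    m=(abs(P[...,0]-.47)<.13)&(abs(P[...,1]+.09)<.13)
    z=P[m]; k=z[(z[:,2]>.105)&(z[:,2]<.135)]
    print(n,'max z',np.percentile(z[:,2],99.8),'knob',len(k),k.mean(0),k.min(0),k.max(0))
    b=P[(abs(P[...,2]-.022)<.006)&(P[...,1]>.05)&(P[...,0]<.7)&(P[...,0]>.2)]
    print('board',cv2.minAreaRect(b[:,:2].astype(np.float32)))
    q=status.sense()['tool_rot']; print(Ro.from_quat(q[[1,2,3,0]]).as_matrix().round(3))
E
```

```text
top max z 1.042780190345224 knob 149 [ 0.47176637 -0.0849755   0.11816039] [ 0.45824278 -0.10074686  0.10550111] [ 0.48607502 -0.07047339  0.12279974]
board ((0.5207909345626831, 0.44782015681266785), (0.7975038290023804, 0.3232821226119995), 79.02354431152344)
[[ 0.944  0.329 -0.   ]
 [ 0.329 -0.944  0.   ]
 [ 0.    -0.    -1.   ]]
side max z 0.5562730330224112 knob 112 [ 0.46984665 -0.07873828  0.11576948] [ 0.45358154 -0.09766731  0.10521514] [ 0.4843491  -0.06744682  0.12236207]
board ((0.48070812225341797, 0.2519632577896118), (0.2501198351383209, 0.3667347729206085), 3.7481725215911865)
[[ 0.944  0.329 -0.   ]
 [ 0.329 -0.944  0.   ]
 [ 0.    -0.    -1.   ]]
```

The top view shows the blue pot at about (368,258) with its knob on top. The board is at (235,252), turned a few degrees, and the bystanders stand along row ~155. In the side view the gripper is beyond the wall edge at (465,60). Next I check the wall's extent for the approach path.

```bash
python3 - <<'E'
from h import *
for n in('top','side'):
    P=cloud(n,np.load(n+'0.npy')).reshape(-1,3)
    for zl,zh in((.03,.15),(.15,.3),(.3,.5)):
        for xl in np.arange(-.1,.8,.1):
            m=(P[:,2]>zl)&(P[:,2]<zh)&(P[:,0]>xl)&(P[:,0]<xl+.1)&(P[:,1]<-.18)&(P[:,1]>-1.2)
            if m.sum()>5: print(n,zl,round(xl,1),m.sum(),P[m][:,1].min().round(2),P[m][:,1].max().round(2))
    m=(abs(P[:,2]-.4)<.3)&(P[:,1]>-.15)&(P[:,1]<.4)&(P[:,0]>.4)
    if m.sum(): print('front',np.percentile(P[m&(P[:,2]>.25)][:,0],[0,1,5,50]))
b=cloud('top',np.load('top0.npy')); b=b[(abs(b[...,2]-.022)<.007)&(abs(b[...,0]-.48)<.15)&(abs(b[...,1]-.25)<.22)]
print(cv2.minAreaRect(b[:,:2].astype(np.float32)))
E
```

```text
top 0.03 0.3 597 -0.75 -0.71
top 0.03 0.4 652 -0.77 -0.18
top 0.03 0.5 800 -0.35 -0.18
top 0.03 0.6 783 -0.35 -0.22
top 0.03 0.7 352 -0.35 -0.22
top 0.15 0.4 1081 -0.35 -0.34
top 0.15 0.5 1545 -0.35 -0.35
top 0.15 0.6 1428 -0.35 -0.35
top 0.15 0.7 170 -0.35 -0.35
top 0.3 0.4 3086 -0.35 -0.34
top 0.3 0.5 4331 -0.35 -0.34
top 0.3 0.6 2151 -0.35 -0.34
front [0.57452112 0.57554836 0.57972739 0.61142866]
side 0.03 0.2 133 -0.88 -0.86
side 0.03 0.3 907 -0.86 -0.7
side 0.03 0.4 882 -0.77 -0.33
side 0.03 0.5 1173 -0.36 -0.34
side 0.03 0.6 1205 -0.36 -0.21
side 0.03 0.7 1778 -0.36 -0.2
side 0.15 0.1 71 -0.62 -0.58
side 0.15 0.2 639 -0.89 -0.57
side 0.15 0.3 924 -0.86 -0.7
side 0.15 0.4 1245 -0.8 -0.33
side 0.15 0.5 1695 -0.36 -0.34
side 0.15 0.6 1663 -0.36 -0.34
side 0.15 0.7 1574 -0.36 -0.34
side 0.3 0.1 438 -0.67 -0.53
side 0.3 0.2 2113 -0.88 -0.52
side 0.3 0.3 1428 -0.86 -0.7
side 0.3 0.4 2125 -0.77 -0.33
side 0.3 0.5 2779 -0.36 -0.34
side 0.3 0.6 2063 -0.36 -0.34
side 0.3 0.7 243 -0.35 -0.34
front [0.57368186 0.60749714 0.60780468 0.93500547]
((0.48332199454307556, 0.2536328136920929), (0.2503817677497864, 0.3604695796966553), 3.737643241882324)
```

Emit:
{"api": "step_arm", "payload": {"moves": [[[0.32,-3.97,0,0],[0.32,-3.97,0,0],[0.32,-3.97,0,0],[0.32,-3.97,0,0],[0.32,-3.97,0,0],[0.32,-3.97,0,0],[2.7,-1.17,0,0],[2.7,-1.17,0,0],[2.7,-1.17,0,0],[2.7,-1.17,0,0],[2.7,-1.17,0,0],[2.7,-1.17,0,0],[0,0,0,0],[0,0,0,0]]], "hand": 7, "force": 30}}

```text
t: 2.75
tool_pos: [0.2997, -0.3105, 0.231]
tool_rot: [0.0, 0.986, 0.167, -0.0]
contact_force: [-0.6, -0.6, -0.8]
width: 0.0698
finger_force: 0.0
```

Emit:
{"api": "step_arm", "payload": {"moves": [[[3.94,-2.64,0,0],[3.94,-2.64,0,0],[3.94,-2.64,0,0],[3.94,-2.64,0,0],[3.94,-2.64,0,0],[3.94,-2.64,0,0],[0,0,0,0],[0,0,2,0],[0,0,2,0],[0,0,2,0],[0,0,2,0],[0,0,2,0],[0,0,1.7,0],[0,0,0,0],[0,0,0,0]]]}}

```text
t: 4.62
tool_pos: [0.4713, -0.0834, 0.1144]
tool_rot: [0.0, 0.986, 0.166, 0.0]
contact_force: [0.7, -1.0, 1.3]
width: 0.0702
finger_force: 0.0
```

Emit:
{"api": "step_arm", "payload": {"moves": [[[0,0,0,0],[0,0,0,0],[0,0,0,0],[0,0,0,0],[0,0,0,0],[0,0,0,0]]], "hand": 2}}

```text
t: 5.38
tool_pos: [0.4712, -0.0831, 0.1141]
tool_rot: [0.0, 0.986, 0.167, 0.0]
contact_force: [0.1, -1.0, 2.4]
width: 0.0303
finger_force: 30.0
```

Emit:
{"api": "step_arm", "payload": {"moves": [[[0,0,-1,0],[0,0,-2,0],[0,0,-2,0],[0,0,-2,0],[0,0,0,0],[1.2,-3.14,0,0],[1.2,-3.14,0,0],[1.2,-3.14,0,0],[1.2,-3.14,0,0],[1.2,-3.14,0,0],[1.2,-3.14,0,0],[1.2,-3.14,0,0],[1.2,-3.14,0,0],[1.2,-3.14,0,0],[1.2,-3.14,0,0],[0,0,0,0],[0,0,0,0]]]}}

```text
t: 7.5
tool_pos: [0.4806, 0.2524, 0.1831]
tool_rot: [0.0, 0.986, 0.167, -0.001]
contact_force: [0.3, 0.1, -2.6]
width: 0.0305
finger_force: 30.0
```

Emit:
{"api": "step_arm", "payload": {"moves": [[[0,0,2,0],[0,0,2,0],[0,0,2,0],[0,0,1.5,0],[0,0,0.9,0],[0,0,0.5,0],[0,0,0.3,0],[0,0,0.2,0],[0,0,0,0],[0,0,0,0]]]}}

```text
t: 8.75
tool_pos: [0.4813, 0.253, 0.0902]
tool_rot: [-0.0, 0.986, 0.167, 0.0]
contact_force: [-0.1, 0.3, -3.1]
width: 0.0303
finger_force: 30.0
```

Emit:
{"api": "step_arm", "payload": {"moves": [[[0,0,0.15,0],[0,0,0,0],[0,0,0.1,0],[0,0,0,0],[0,0,0,0]]]}}

```text
t: 9.38
tool_pos: [0.4816, 0.2532, 0.0892]
tool_rot: [-0.0, 0.986, 0.167, 0.0]
contact_force: [-11.4, -4.2, 32.0]
width: 0.0303
finger_force: 30.0
```

Emit:
{"api": "step_arm", "payload": {"moves": [[[0,0,0,0],[0,0,0,0],[0,0,0,0],[0,0,0,0],[0,0,-1,0],[0,0,-2,0],[0,0,-3,0],[0,0,-4,0],[0,0,-3,0],[0,0,0,0]]], "hand": 7}}

```text
t: 10.62
tool_pos: [0.4824, 0.2535, 0.2203]
tool_rot: [-0.001, 0.986, 0.167, 0.002]
contact_force: [0.6, 0.5, -1.0]
width: 0.0701
finger_force: 0.0
```

```bash
python3 - <<'E'
from h import *
for n in('top','side'):
    im,d=cams.read_camera(n); cv2.imwrite(f'pics/{n}1.png',im); np.save(n+'1.npy',d)
    c=(368,258) if n=='top' else (384,212)
    cv2.imwrite(f'pics/{n}1c.png',cv2.resize(im[c[1]-50:c[1]+50,c[0]-60:c[0]+60],None,fx=6,fy=6,interpolation=cv2.INTER_CUBIC))
    for l in('lid','lock','dial_grip','shackle_bar','casserole'):
        r=cams.recognise(n,l)
        print(l,[(round(q['confidence'],2),world(n,q['xyz']).round(3).tolist()) for q in r[:2]])
E
```

```text
lid [(0.9, [0.461, 0.216, 0.063])]
lock [(0.69, [0.472, -0.08, 0.038])]
dial_grip [(0.64, [0.722, -0.118, 0.035]), (0.6, [0.436, -0.097, 0.044])]
shackle_bar []
casserole [(0.89, [0.466, -0.097, 0.008]), (0.31, [0.437, -0.095, 0.044])]
lid [(0.8, [0.481, 0.284, 0.061])]
lock [(0.52, [0.52, -0.069, 0.038])]
dial_grip []
shackle_bar []
casserole [(0.96, [0.509, -0.034, 0.03])]
```

View pics/top1c.png

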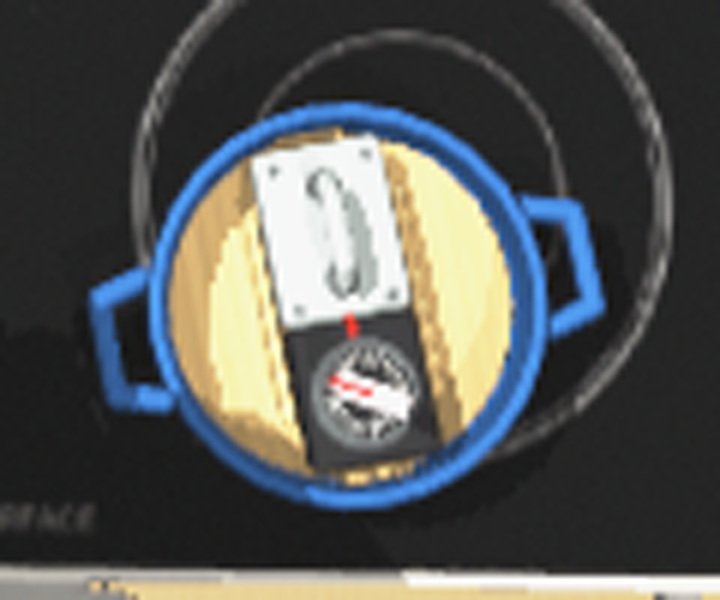

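View pics/side1c.png

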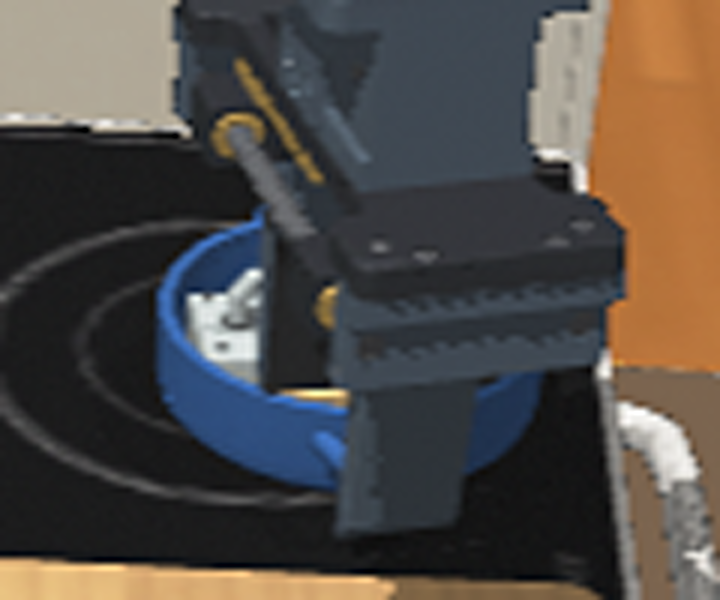

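The top crop shows the lock turned about +11° from world x, steel half away from the robot. The dial's red end points left, from (408,408) to (335,380), about 60° from the red mark, which is two notches. The side crop shows the gripper blocking the view of the lock.

```bash
python3 - <<'E'
from h import *
im=cv2.imread('pics/top1.png'); d=np.load('top1.npy')
f,cx,cy,R,t=K('top')
def onplane(uv,z):
    c=-R.T@t; r=(np.c_[(uv[:,0]-cx)/f,(uv[:,1]-cy)/f,np.ones(len(uv))])@R
    return c+r*((z-c[2])/r[:,2])[:,None]
q=lambda L:np.array(L,float)/6+[308,208]-0.42
cor=q([[255,155],[378,137],[440,445],[312,468]])   # lock corners on the top face z=.040
W=onplane(cor,.040); print(W.round(4),W.mean(0),[np.linalg.norm(W[i]-W[(i+1)%4]).round(4) for i in range(4)])
x=(W[0]+W[1]-W[2]-W[3])/2; print('yaw corners',np.degrees(np.arctan2(x[1],x[0])))
r=cams.trace('top','lock')
if r:
    m=r[0]['mask']; print(r[0]['confidence'],m.sum()); v,u=np.nonzero(m)
    w=onplane(np.c_[u,v].astype(float),.040); print(cv2.minAreaRect(w[:,:2].astype(np.float32)))
bar=onplane(q([[335,378],[408,408]]),.069); print('bar',bar,bar.mean(0))
sh=onplane(q([[318,185],[345,290]]),.062); print('sh',sh)
P=cloud('top',d); h=P[(abs(P[...,0]-.47)<.09)&(abs(P[...,1]+.09)<.06)]
for a,b in((.055,.075),):
    k=h[(h[:,2]>a)&(h[:,2]<b)]; 
    for s,g in(('dial',k[(k[:,0]<.455)&(k[:,0]>.405)]),('shackle',k[(k[:,0]>.47)&(k[:,0]<.53)])): print(s,len(g),g.mean(0).round(4),g.max(0).round(3),g.min(0).round(3))
# casserole axis from handles
print(cams.recognise('top','lock')[0]['confidence'])
E
```

```text
[[ 0.5331 -0.0472  0.04  ]
 [ 0.5413 -0.0996  0.04  ]
 [ 0.4131 -0.1241  0.04  ]
 [ 0.403  -0.0707  0.04  ]] [ 0.47261185 -0.08540728  0.04      ] [np.float64(0.0531), np.float64(0.1305), np.float64(0.0543), np.float64(0.1322)]
yaw corners 10.5129108694223
0.68 1195
((0.47200095653533936, -0.08445750921964645), (0.1355222463607788, 0.05709785968065262), 11.170242309570312)
bar [[ 0.44030371 -0.07781373  0.069     ]
 [ 0.42868522 -0.10732357  0.069     ]] [ 0.43449447 -0.09256865  0.069     ]
sh [[ 0.51907087 -0.07201349  0.062     ]
 [ 0.47598389 -0.08286805  0.062     ]]
dial 58 [ 0.4351 -0.0923  0.0688] [ 0.444 -0.077  0.074] [ 0.427 -0.109  0.058]
shackle 62 [ 0.5017 -0.0796  0.0639] [ 0.523 -0.073  0.069] [ 0.478 -0.086  0.057]
0.69
```

Emit:
{"api": "step_arm", "payload": {"moves": [[[-1.76,3.45,0,0],[-1.76,3.45,0,0],[-1.76,3.45,0,0],[-1.76,3.45,0,0],[-1.76,3.45,0,0],[-1.76,3.45,0,0],[-1.76,3.45,0,0],[-1.76,3.45,0,0],[-1.76,3.45,0,0],[0,0,0,-8.7],[0,0,0,-8.7],[0,0,0,-8.7],[0,0,0,-8.7],[0,0,0,-8.7],[0,0,0,-8.7],[0,0,0,0],[0,0,0,0]]], "hand": 3}}

```text
t: 13.45
tool_pos: [0.4336, -0.0924, 0.2174]
tool_rot: [0.0, 0.813, 0.582, 0.0]
contact_force: [0.4, -0.6, -0.1]
width: 0.0302
finger_force: 0.0
```

```bash
python3 - <<'E'
from h import *
from scipy.spatial.transform import Rotation as Ro
s=status.sense(); q=s['tool_rot']; M=Ro.from_quat(q[[1,2,3,0]]).as_matrix()
print(M.round(3),s['tool_pos'],s['joint_positions'].round(2))
print('tool shift to dial (cm)',100*M.T@(np.array([.4347,-.0918,.067])-s['tool_pos']))
im,d=cams.read_camera('side'); cv2.imwrite('pics/side2c.png',cv2.resize(im[150:270,310:470],None,fx=5,fy=5,interpolation=cv2.INTER_CUBIC))
im,d=cams.read_camera('top'); P=cloud('top',d); l=P[(P[...,2]>.085)&(P[...,2]<.105)&(abs(P[...,1]-.25)<.05)&(abs(P[...,0]-.48)<.05)]
print('lid knob',l.mean(0),l.max(0))
E
```

```text
[[ 0.322  0.947  0.   ]
 [ 0.947 -0.322 -0.   ]
 [ 0.     0.    -1.   ]] [ 0.43361839 -0.09236051  0.21744581] [-0.26 -0.02  2.25  0.    0.92  0.07]
tool shift to dial (cm) [ 0.08784785  0.08341314 15.0445862 ]
lid knob [0.48178525 0.25063905 0.09346342] [0.49782215 0.26638688 0.09762784]
```

View pics/side2c.png

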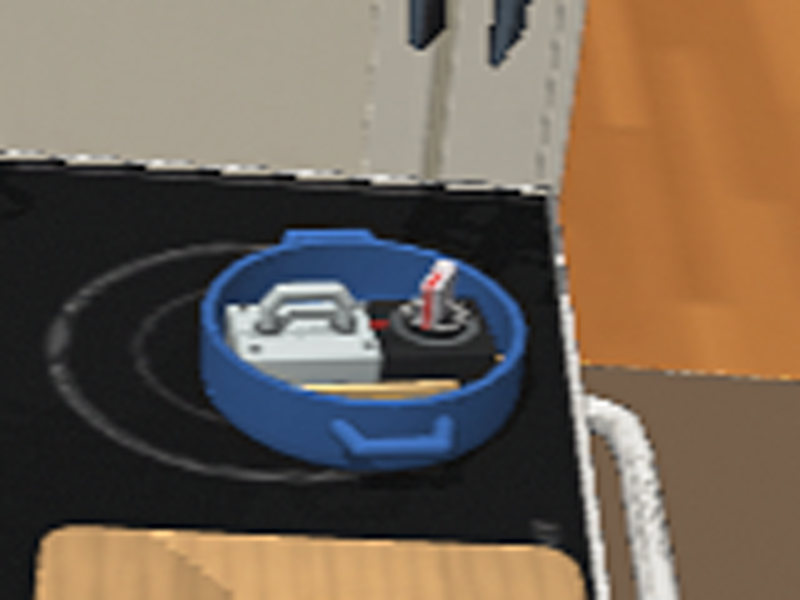

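The side crop shows the dial's grip bar at (437,290), with its red end facing the camera, and the gripper tips straight above it. The lid's knob top is at z 0.096, so it lies flat on the board.

Emit:
{"api": "step_arm", "payload": {"moves": [[[0.09,0.08,2,0],[0,0,3,0],[0,0,3,0],[0,0,3,0],[0,0,2,0],[0,0,1.4,0],[0,0,0.6,0],[0,0,0,0],[0,0,0,0]]]}}

```text
t: 14.68
tool_pos: [0.4351, -0.0919, 0.068]
tool_rot: [0.0, 0.812, 0.583, 0.0]
contact_force: [0.4, -0.1, 0.3]
width: 0.0301
finger_force: 0.0
```

Emit:
{"api": "step_arm", "payload": {"moves": [[[0,0,0,0],[0,0,0,0],[0,0,0,0],[0,0,0,0]]], "hand": 0.6, "force": 15}}

```text
t: 15.18
tool_pos: [0.4347, -0.0918, 0.0676]
tool_rot: [-0.0, 0.812, 0.583, -0.0]
contact_force: [-2.8, -0.4, 6.4]
width: 0.0099
finger_force: 15.0
```

Width 9.9 mm matches the bar. Turn it 60° clockwise.

Emit:
{"api": "step_arm", "payload": {"moves": [[[0,0,0,5],[0,0,0,5],[0,0,0,5],[0,0,0,5],[0,0,0,5],[0,0,0,5],[0,0,0,0],[0,0,0,5],[0,0,0,5],[0,0,0,5],[0,0,0,5],[0,0,0,5],[0,0,0,5],[0,0,0,0],[0,0,0,0],[0,0,0,0]]]}}

```text
t: 17.18
tool_pos: [0.4351, -0.092, 0.0677]
tool_rot: [0.0, 0.995, 0.1, 0.0]
contact_force: [1.1, -4.9, 4.7]
width: 0.0101
finger_force: 15.0
```

Emit:
{"api": "step_arm", "payload": {"moves": [[[0,0,0,0],[0,0,0,0],[0,0,0,0],[0,0,-1,0],[0,0,-2,0],[0,0,-3,0],[0,0,-3,0],[0,0,-3,0],[0,0,0,0],[0,0,0,0]]], "hand": 3}}

```text
t: 18.42
tool_pos: [0.4344, -0.0917, 0.1873]
tool_rot: [-0.0, 0.995, 0.099, 0.0]
contact_force: [1.1, 0.6, -0.0]
width: 0.03
finger_force: 0.0
```

```bash
python3 - <<'E'
from h import *
from scipy.spatial.transform import Rotation as Ro
s=status.sense(); q=s['tool_rot']; M=Ro.from_quat(q[[1,2,3,0]]).as_matrix()
print(M.round(3),s['tool_pos'],s['joint_positions'].round(2))
print('tool shift to shackle (cm)',100*M.T@(np.array([.5014,-.0788,.062])-s['tool_pos']))
im,d=cams.read_camera('side'); cv2.imwrite('pics/side3c.png',cv2.resize(im[150:270,310:470],None,fx=5,fy=5,interpolation=cv2.INTER_CUBIC))
E
```

```text
[[ 0.98   0.197  0.   ]
 [ 0.197 -0.98   0.   ]
 [ 0.    -0.    -1.   ]] [ 0.43439496 -0.09167239  0.18729745] [-0.26  0.03  2.26  0.    0.85  1.11]
tool shift to shackle (cm) [ 6.8225647   0.06166146 12.52984649]
```

View pics/side3c.png

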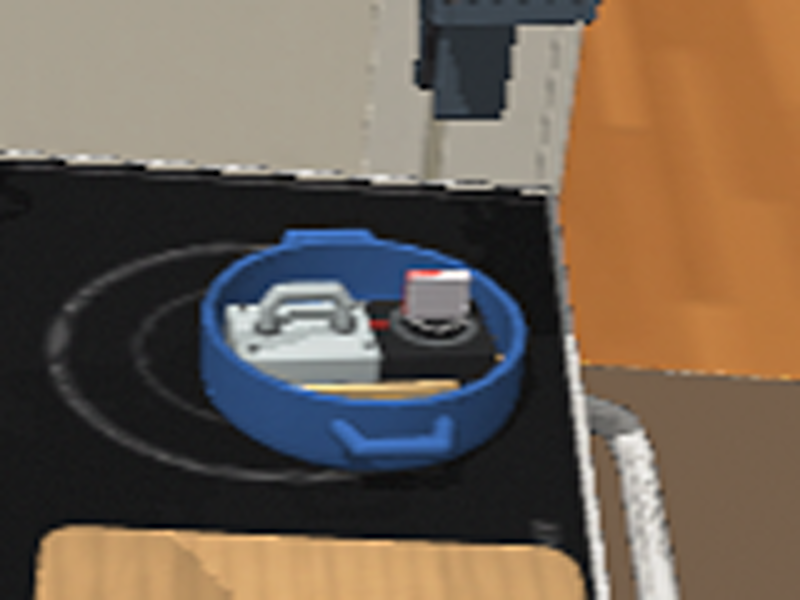

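The side crop shows the bar in line with the lock, its red end at (425,272) towards the mark, with the shackle at (312,305). Now I grip the shackle.

Emit:
{"api": "step_arm", "payload": {"moves": [[[2.3,0.02,0,0],[2.3,0.02,0,0],[2.2,0.02,0,0],[0,0,3,0],[0,0,3,0],[0,0,3,0],[0,0,2,0],[0,0,1,0],[0,0,0.6,0],[0,0,0,0],[0,0,0,0]]]}}

```text
t: 19.85
tool_pos: [0.5018, -0.079, 0.062]
tool_rot: [0.0, 0.995, 0.099, 0.0]
contact_force: [-0.2, 0.6, 0.0]
width: 0.0298
finger_force: 0.0
```

Emit:
{"api": "step_arm", "payload": {"moves": [[[0,0,0,0],[0,0,0,0],[0,0,0,0],[0,0,0,0],[0,0,0,0]]], "hand": 0.4, "force": 50}}

```text
t: 20.48
tool_pos: [0.5016, -0.079, 0.0616]
tool_rot: [0.0, 0.995, 0.099, 0.0]
contact_force: [-1.1, -1.1, 6.5]
width: 0.008
finger_force: 50.0
```

Emit:
{"api": "step_arm", "payload": {"moves": [[[0,0,-0.5,0],[0,0,-0.5,0],[0,0,-0.5,0],[0,0,-0.4,0],[0,0,0,0],[0,0,0,0],[0,0,0,0],[0,0,0,0]]]}}

```text
t: 21.48
tool_pos: [0.5014, -0.0789, 0.0803]
tool_rot: [-0.0, 0.995, 0.099, -0.0]
contact_force: [2.2, 0.0, -0.8]
width: 0.008
finger_force: 50.0
```

Emit:
{"api": "step_arm", "payload": {"moves": [[[0,0,-0.3,0],[0,0,-0.3,0],[0,0,-0.5,0],[0,0,-1,0],[0,0,-1,0],[0,0,-1,0],[0,0,-1,0],[0,0,-1,0],[-1,0,-1,0],[-1,0,-1,0],[-1,0,-1,0],[-1,0,-1,0],[0,0,-1,0],[0,0,-1,0],[0,0,-1,0],[0,0,-1,0],[0,0,-1,0],[0,0,0,0],[0,0,0,0],[0,0,0,0]]]}}

```text
t: 23.98
tool_pos: [0.462, -0.0868, 0.231]
tool_rot: [-0.0, 0.995, 0.099, -0.0]
contact_force: [0.4, 0.5, -5.5]
width: 0.008
finger_force: 50.0
```

```bash
python3 - <<'E'
from h import *
im,d=cams.read_camera('side'); cv2.imwrite('pics/side4c.png',cv2.resize(im[110:290,290:470],None,fx=3.3,fy=3.3,interpolation=cv2.INTER_CUBIC))
print(status.sense()['contact_force'])
E
```

```text
[ 0.88679101  0.14491586 -6.54512446]
```

View pics/side4c.png

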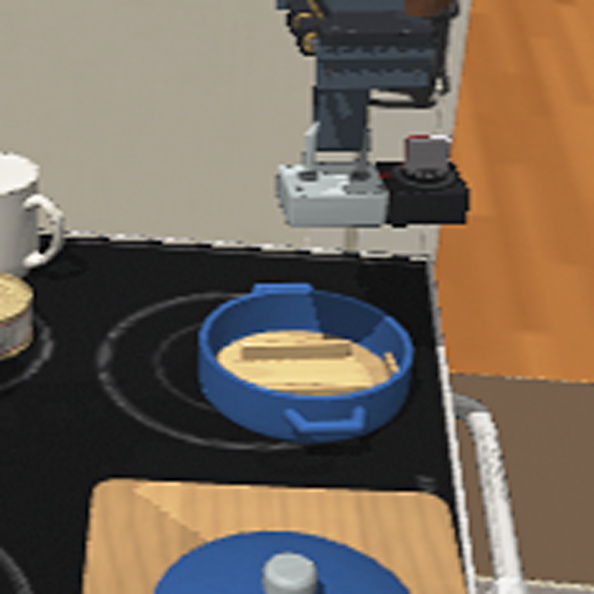

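The side crop shows the lock hanging level from its open shackle at (340,170), clear of the pot. The dial bar is in line with the mark, and the lid is flat on the board. The underside stands at about 0.16 m, so I hand in.

```bash
python3 -c "
from h import *
print(order.hand_in())"
```

```text
the job is handed in; nothing more can be done
None
```

I handed the job in at about 24 s: the lid lies flat on the board, the dial is at the mark, and the gripper is holding the open lock level by its shackle about 16 cm above the hob; no verdict came back.

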